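# Gauge a pipe with radius leaves

## Task

Find out which of the three radius leaves fits the pipe clamped between the two brass cones by setting them across the top of the pipe: too large a leaf rocks, too small a one stands off on its tips. Hold the one that fits squarely on the pipe near its middle, pressed down gently with about 8 N for a second, then let go and leave it sitting there upright, with the other two leaves standing in the slots of their rack. The pipes are thin and polished: never press with more than 25 N, keep the gripper itself off them, and leave the nut, the wrench and the drain grate where they lie.

Things in the scene. Friction and masses are not known exactly. Their poses are not given: they have to be found in the camera images.
- stand: Stainless tray 404 (x) by 404 mm (y), rim 25 mm high, floor 4 mm, fixed. At y = +-142 mm 38 mm uprights with brass bodies (155 mm high) carry 84 mm brass cones (bases at y = +-117) that centre the clamped pipe. A cradle holds the spare pipes 115 and 195 mm to its +x. Origin: on the bench under the middle of the clamped pipe; y along the pipes.
- mount (a point): The point midway between the two cones, 130 mm above the bench. The pipe whose origin is here is the one to gauge; its true axis runs straight above or below this point by up to 2 mm, which is not measured. Axes as of the stand.
- rack: Plywood block, 100 mm (x) by 188 mm (y) by 55.5 mm high, fixed, with three slots 18 mm wide, open at both ends, floor 30 mm above the bench, running along its x at y = -64, 0 and +64 mm. Each holds one leaf. Origin: middle of its underside.
- leaf_24: Aluminium plate 14 mm thick (y), 84 mm wide (x) up to 60 mm height, 0.23 kg. Foot: concave arc, radius 24 mm, 60 degrees either side of the middle (42 mm wide, 12 mm deep), flat tips beside it. Head: convex, radius 24 mm about a point 60 mm above the tips. Origin: between the tips, at their level; z to the head. Starts head up in a rack slot; pinch it across its thickness 62 mm above the tips.
- leaf_30: Aluminium plate 14 mm thick (y), 84 mm wide (x) up to 60 mm height, 0.23 kg. Foot: concave arc, radius 30 mm, 60 degrees either side of the middle (52 mm wide, 15 mm deep), flat tips beside it. Head: convex, radius 30 mm about a point 60 mm above the tips. Origin: between the tips, at their level; z to the head. Starts head up in a rack slot; pinch it across its thickness 62 mm above the tips.
- leaf_38: Aluminium plate 14 mm thick (y), 84 mm wide (x) up to 60 mm height, 0.23 kg. Foot: concave arc, radius 38 mm, 60 degrees either side of the middle (66 mm wide, 19 mm deep), flat tips beside it. Head: convex, radius 38 mm about a point 60 mm above the tips. Origin: between the tips, at their level; z to the head. Starts head up in a rack slot; pinch it across its thickness 62 mm above the tips.
- leaf_24_arc (a point): Centre of the 24 mm concave arc of leaf_24, 12 mm below its tips; it lies on the pipe's true axis, within half a millimetre, when the leaf sits on a pipe of that radius.
- leaf_30_arc (a point): Centre of the 30 mm concave arc of leaf_30, 15 mm below its tips; it lies on the pipe's true axis, within half a millimetre, when the leaf sits on a pipe of that radius.
- leaf_38_arc (a point): Centre of the 38 mm concave arc of leaf_38, 19 mm below its tips; it lies on the pipe's true axis, within half a millimetre, when the leaf sits on a pipe of that radius.
- pipe_a: One of three stainless pipe pieces alike but for their unmarked outer radius: 24, 30 and 38 mm (186, 198, 214 mm long); which is which must be found with the leaves. Immovable. Origin: nominal middle of its axis, but the pipe truly sits up to 2 mm above or below it; y along the pipe. One is clamped between the cones; two lie at the same height in the cradle. Hard to the touch: 0.1 mm more is several newtons.
- pipe_b: One of three stainless pipe pieces alike but for their unmarked outer radius: 24, 30 and 38 mm (186, 198, 214 mm long); which is which must be found with the leaves. Immovable. Origin: nominal middle of its axis, but the pipe truly sits up to 2 mm above or below it; y along the pipe. One is clamped between the cones; two lie at the same height in the cradle. Hard to the touch: 0.1 mm more is several newtons.
- pipe_c: One of three stainless pipe pieces alike but for their unmarked outer radius: 24, 30 and 38 mm (186, 198, 214 mm long); which is which must be found with the leaves. Immovable. Origin: nominal middle of its axis, but the pipe truly sits up to 2 mm above or below it; y along the pipe. One is clamped between the cones; two lie at the same height in the cradle. Hard to the touch: 0.1 mm more is several newtons.
- union_nut: Loose brass ring nut, 52 mm across, 22 mm high, lying in the tray. Origin: middle of its underside. To be left alone.
- wrench: Loose steel wrench, 200 mm long, lying on the bench behind the rack. To be left alone.
- drain_grate: Loose green cast drain grate, 84 mm across, 8 mm high, lying in the tray. To be left alone.
Mind the look-alikes: they are no part of the job. What is shaped like the rack but blue is not meant.

How it is judged:
By the outcome, as a careful person would: the job done as asked, in the order asked, and still so for the second after the job is handed in, with the robot touching nothing.
It also fails if it takes over 72 s, if anything falls off the work surface, if the arm or the gripper's body presses on something with over 40 N, if the wrist force passes 120 N, or if a joint passes its speed limit or range.

## Robot

A 6-joint arm with a two-finger parallel gripper is mounted at the origin on the work surface. World frame = base frame: x ahead of the robot, y to its left, z up, the work surface at z = 0. Lengths are in mm, angles in rad, forces in N, time in s.
With the tool pointing down it reaches from about 275 to 825 mm from the base axis. Payload 5.2 kg.
Tool frame: the origin (TCP) lies at the very end of the fingers, on their centre line; the grasp point (between the pads) lies 19 mm behind it; z points along the fingers, y is the direction in which the jaws open and shut (so a half turn about z gives the same grasp; the last joint's range is limited). The gripper opens to 93 mm and grips with 3 to 60 N. Pads are 15 mm wide; open, the fingers measure 128 mm over their backs; the gripper's body (75 mm by 188 mm) begins 65 mm behind the grasp point.
Start: joints at [0.898, 0.259, 1.535, -0, 1.348, -0.203], TCP at [248.97, 490.428, 218.653] pointing down, gripper open.
Joint ranges: [-3.14, 3.14], [-0.91, 2.08], [0.19, 2.58], [-1.22, 4.36], [0.22, 2.71], [-3.12, 3.12]. Speed limits (rad/s): [2.57, 2.57, 3.14, 3.14, 3.14, 3.14].

## Interface

Orientations are given as [roll, pitch, yaw] about the fixed x, y, z axes, in that order (R = Rz(yaw) Ry(pitch) Rx(roll)).
In Python, from bench import robot gives the robot as it stands. The module is installed in compiled form; this text tells all that it offers. Calls block until the motion is done:
- robot.move_ptp(position, orientation): joint-space move of the TCP to a pose.
- robot.move_linear(position, ori=None, speed=150, f_stop=None): straight line of the TCP; ori=None keeps the orientation; speed is the mean speed in mm/s. With f_stop (N) it stops when the force on the tool has changed by that much, and returns True; else False.
- robot.move_j(angles): joint-space move.
- robot.move_gripper(opening): opening from 0.0 (shut) to 1.0 (fully open); the grip force is fixed at half the most; returns when the fingers have stopped.
- robot.sleep(seconds).
- robot.inverse_kinematics(position, orientation): joint angles nearest the present ones, or None.
- robot.get_image(name): name is "scene" or "top"; returns a dict with "img" (480x640x3 uint8, blue, green, red), "fovy" (degrees; the focal length in pixels is half the picture's height over the tangent of half this angle, whatever the lens; pixels are square), "cx", "cy" (the principal point, pixels), "eye" and "orientation" of the camera in the world. Camera axes: x right, y down, z forward; pixel columns grow to the right and rows downward; lengths in mm; the calibration is good to about 2 mm. A picture is of the moment at which its call begins. There is no depth.
A pose or a line that the arm cannot do raises robot.MotionError and nothing moves.
- robot.hand_in(): hands the job in, once; it reports no verdict.
Readings, each from a call of its own:
- robot.current_t(): time.
- robot.current_qpos(): joint angles.
- robot.current_joint_vel(): joint speeds.
- robot.current_joint_efforts(): joint torques, N m.
- robot.current_tcp_pos(): TCP position.
- robot.current_eef_rot(): TCP orientation.
- robot.current_contact_force(): force on the tool from outside, world axes, zero at the start.
- robot.current_ft_torque(): the same for the moment, N m.
- robot.current_gripper_width(): opening from 0.0 (shut) to 1.0 (fully open).
Only numpy, scipy, OpenCV 4.12 (cv2) and the standard library are available. Lean on these libraries where they do the work, as an engineer would, in place of code of your own. Each camera call takes 0.05 s, during which the arm holds its last target. There are 200 camera calls.

## Working session

There is one attempt and no reset: what is moved stays moved. The work goes in short steps, each a Python script; the robot and the scene stay as the last script left them, time stands still between calls to the robot, and variables do not carry over. Pictures are saved under pics/ and viewed, about 8 in all and at most 12, crops included, and the job is handed in when it is done.

```bash
mkdir -p pics; python3 - <<'E'
from bench import robot
import cv2
for n in("scene","top"):
    d=robot.get_image(n); cv2.imwrite(f"pics/{n}0.png",d["img"])
    print(n,{k:v for k,v in d.items() if k!="img"})
print(robot.current_t(),robot.current_eef_rot(),robot.current_contact_force())
E
```

```text
scene {'fovy': 45.91123405773023, 'cx': 320.8613697515911, 'cy': 229.3555747959012, 'eye': array([1245.7776087 ,  491.28122174,  993.11031205]), 'orientation': array([-2.35506687, -0.01173224,  2.23512411])}
top {'fovy': 49.576506876522416, 'cx': 314.98886702359374, 'cy': 237.0855869402513, 'eye': array([ 420.51368824,  -32.09283903, 1063.95972437]), 'orientation': array([-3.01655341,  0.01566237, -1.57758034])}
0.1 [-3.14003286e+00 -3.35365367e-04  2.67178821e+00] [0.12168949 1.0578636  0.8088941 ]
```

View pics/scene0.png

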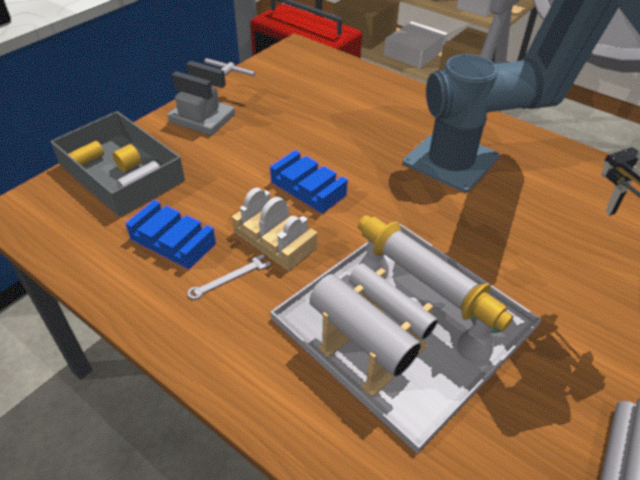

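View pics/top0.png

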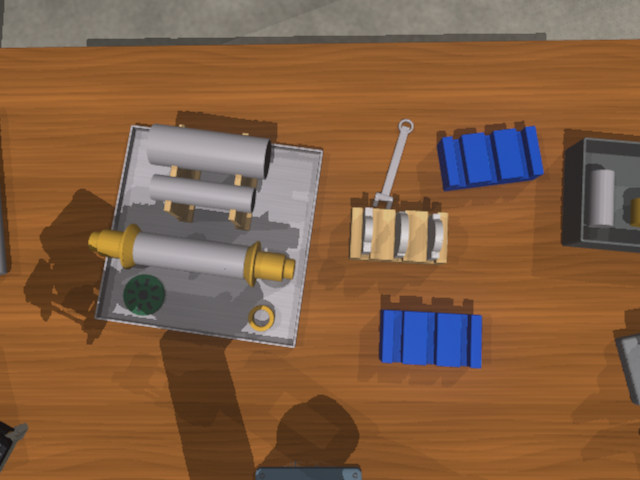

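The top view shows the tray with corners at about (132,126), (322,150), (295,346) and (97,318), and the plywood rack at about (350–448, 206–264). The scene view shows the spare pipes as one thick and one thin. I'll zoom in for accuracy.

```bash
python3 - <<'E'
import cv2,numpy as np
t=cv2.imread("pics/top0.png");s=cv2.imread("pics/scene0.png")
a=cv2.resize(t[110:360,80:330],None,fx=2.4,fy=2.4,interpolation=3)
cv2.imwrite("pics/c1.png",a)
b=cv2.resize(t[195:275,340:460],(480,320),interpolation=3)   # x4
c=cv2.resize(s[180:272,225:325],(400*1,368),interpolation=3) # x4
o=np.zeros((600,800,3),np.uint8);o=np.zeros((368,800,3),np.uint8)
b=cv2.resize(t[200:270,345:455],None,fx=3.6,fy=3.6,interpolation=3)
o[:b.shape[0],:b.shape[1]]=b;o[:368,400:800]=c
cv2.imwrite("pics/c2.png",o);print(b.shape)
E
```

```text
(252, 396, 3)
```

View pics/c1.png

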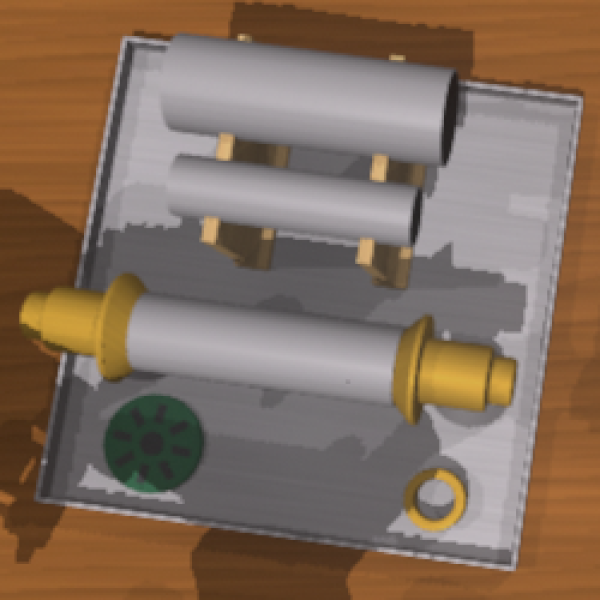

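View pics/c2.png

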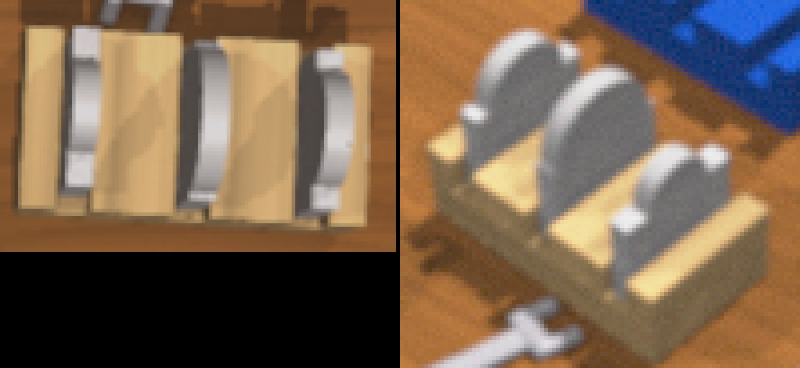

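Clear sizes in the crops. The spare pipes are the thick one (about 92 px) and the thin one (about 60 px), and the clamped one is about 74 px, so probably 30 mm. In the rack, +y (left) is leaf_24, the middle is leaf_38 and −y (right) is leaf_30. Next I'll get the poses.

```bash
cat > h.py <<'E'
import numpy as np,cv2
from scipy.spatial.transform import Rotation as R
from scipy.optimize import least_squares
CAM={"scene":(45.91123405773023,320.8613697515911,229.3555747959012,[1245.7776087,491.28122174,993.11031205],[-2.35506687,-0.01173224,2.23512411]),
"top":(49.576506876522416,314.98886702359374,237.0855869402513,[420.51368824,-32.09283903,1063.95972437],[-3.01655341,0.01566237,-1.57758034])}
def proj(n,P):
    f,cx,cy,e,o=CAM[n]; f=240/np.tan(np.radians(f)/2)
    q=(np.atleast_2d(P)-e)@R.from_euler("xyz",o).as_matrix()
    return q[:,:2]/q[:,2:]*f+[cx,cy]
def ray(n,uv,z):
    f,cx,cy,e,o=CAM[n]; f=240/np.tan(np.radians(f)/2); uv=np.atleast_2d(uv)
    d=np.c_[(uv-[cx,cy])/f,np.ones(len(uv))]@R.from_euler("xyz",o).as_matrix().T
    e=np.array(e); return e+d*((z-e[2])/d[:,2])[:,None]
def T(p,L):
    c,s=np.cos(p[2]),np.sin(p[2]);L=np.array(L,float)
    return np.c_[p[0]+c*L[:,0]-s*L[:,1],p[1]+s*L[:,0]+c*L[:,1],L[:,2]]
def fit(n,L,uv,p0): 
    r=least_squares(lambda p:(proj(n,T(p,L))-uv).ravel(),p0); return r.x,np.abs(r.fun).max()
E
python3 - <<'E'
from h import *
c1=lambda a:np.array(a)/2.4+[80,110]-.3; c2=lambda a:np.array(a)/3.6+[345,200]-.36
tray=c1([(124,38),(582,97),(516,570),(38,499)])
L=[(202,202,25),(202,-202,25),(-202,-202,25),(-202,202,25)]
S,e=fit("top",L,tray,[450,100,-.1]);print("stand top",S,e)
print("  predicted scene corners",proj("scene",T(S,L)).round(1).tolist())
S2,e=fit("scene",L,np.array([(272,315),(420,448),(540,320),(403,226)]),S);print("stand scene",S2,e)
rk=c2([(26,27),(370,46),(366,227),(19,208)])
Lr=[(50,94,55.5),(50,-94,55.5),(-50,-94,55.5),(-50,94,55.5)]
K,e=fit("top",Lr,rk,[450,-150,-.1]);print("rack",K,e)
# scene crop: pts
c3=lambda a:np.array(a,float)
# rack top corners seen in scene crop (offset 400, x4 +225,180)
sc=(np.array([(425,147),(654,300),(772,205)])-[400,0])/4+[225,180]-.37
K2,e=fit("scene",[Lr[0],Lr[1],Lr[1]] [:0] or [Lr[1],Lr[0],Lr[3]],sc,K);print("rack scene(-y,+y..)",K2,e)
print("pred scene",proj("scene",T(K,Lr)).round(1).tolist(),"obs",sc.round(1).tolist())
# clamped pipe edges in top -> axis: intersect edge midline with z=130 plane
e1=c1([(150,294),(395,327)]);e2=c1([(150,372),(390,404)])
for a,b in zip(e1,e2): print("pipe mid",ray("top",(a+b)/2,130.))
print("expected axis pts",T(S,[(0,80,130),(0,-80,130)]))
# leaf shoulders (z=90): 30-leaf white squares, right
sh=c2([(331,59),(326,197)]);print("leaf30 shoulders",ray("top",sh,90.),"exp",T(K,[(36,-64,90),(-36,-64,90)]))
sh=c2([(86,41),(80,170)]);print("leaf24 shoulders",ray("top",sh,90.),"exp",T(K,[(33,64,90),(-33,64,90)]))
E
```

```text
stand top [ 5.62040493e+02  1.94284862e+02 -1.44999899e-01] 1.188183587156999
  predicted scene corners [[417.5, 445.4], [269.2, 309.8], [395.1, 219.5], [540.2, 316.9]]
stand scene [489.07182825 167.52689635  -2.21074216] 238.0380922222321
rack [ 5.50550793e+02 -1.80777583e+02 -6.26749933e-02] 0.5000836068672925
rack scene(-y,+y..) [ 5.53526576e+02 -1.78506342e+02 -4.77528520e-02] 0.12400718588349946
pred scene [[287.7, 253.6], [231.2, 214.8], [261.3, 194.4], [317.4, 230.3]] obs [[230.9, 216.4], [288.1, 254.6], [317.6, 230.9]]
pipe mid [[519.96514823 295.7028392  130.        ]]
pipe mid [[493.8543644  111.53177962 130.        ]]
expected axis pts [[573.599879   273.44533559 130.        ]
 [550.48110622 115.12438831 130.        ]]
leaf30 shoulders [[ 581.18423128 -247.98886281   90.        ]
 [ 508.44103523 -242.78478425   90.        ]] exp [[ 582.47153571 -246.90674646   90.        ]
 [ 510.612903   -242.39710073   90.        ]]
leaf24 shoulders [[ 592.00480241 -119.63279965   90.        ]
 [ 523.65588823 -115.16024966   90.        ]] exp [[ 587.49457398 -118.97016418   90.        ]
 [ 521.62416066 -114.83632225   90.        ]]
```

```bash
python3 - <<'E'
from bench import robot
import numpy as np,cv2
o=[np.pi,0,np.pi-.056]
robot.move_gripper(.45)
robot.move_ptp([545.5,-244.5,230],o)
print(robot.current_t(),robot.current_contact_force())
print(robot.move_linear([545.5,-244.5,74],speed=150,f_stop=12))
d=robot.get_image("top");im1=d["img"]
robot.move_gripper(0);print("w",robot.current_gripper_width()*93)
print(robot.move_linear([545.5,-244.5,90],speed=50))
d=robot.get_image("scene");im2=d["img"]
print(robot.current_t(),robot.current_contact_force(),robot.current_ft_torque(),robot.current_gripper_width()*93)
o=np.hstack([cv2.resize(im1[180:290,330:470],None,fx=2.8,fy=2.8),cv2.resize(im2[140:250,210:350],None,fx=2.8,fy=2.8)]);cv2.imwrite("pics/g1.png",o)
E
```

```text
3.85 [0.21889344 0.42696344 0.24566246]
False
w 14.28071696089211
False
6.1667 [ 0.90976563  1.23479018 -1.98076586] [0.03711692 0.03790618 0.00498842] 14.005448357369408
```

View pics/g1.png

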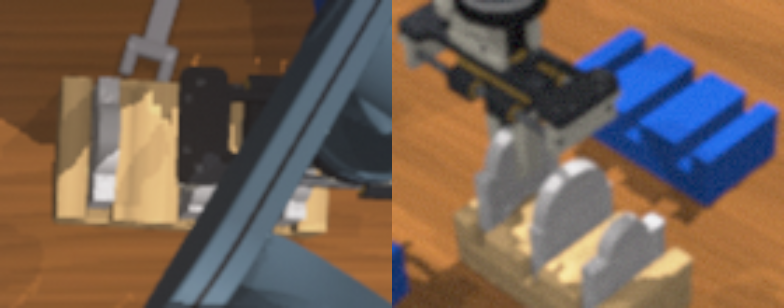

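The picture shows leaf_30 lifted upright between the fingers, with the other two leaves still seated. The weight reads 2.2 N. Next I'll carry it to the pipe and touch gently.

```bash
cat > p.py <<'E'
from bench import robot
import numpy as np
YAW=-.143; O=[np.pi,0,np.pi+YAW]
ux=np.array([np.cos(YAW),np.sin(YAW),0]);uy=np.array([-np.sin(YAW),np.cos(YAW),0])
M=np.array([506.7,202.2,0])
def F(f0):
    d=np.array(robot.current_contact_force())-f0; return np.array([d@ux,d@uy,d[2]]).round(2)
def st(): 
    p=np.array(robot.current_tcp_pos()); return ((p-M)@ux).round(2),((p-M)@uy).round(2),p[2].round(2)
E
python3 - <<'E'
from p import *
robot.move_linear([545.5,-244.5,235],speed=150)
robot.move_ptp(list(M+[0,0,235]),O)
robot.move_linear(list(M+[0,0,208]),speed=60)
robot.sleep(.3);f0=np.array(robot.current_contact_force());print(f0,robot.current_t())
h=robot.move_linear(list(M+[0,0,182]),speed=8,f_stop=2.5)
robot.sleep(.1);print(h,st(),F(f0),np.array(robot.current_ft_torque()).round(3),robot.current_t())
np.save("f0.npy",f0)
E
```

```text
[ 0.60367272  0.82426006 -1.95383669] 9.825
True (np.float64(0.83), np.float64(0.05), np.float64(188.72)) [ 2.56 -0.24  3.68] [ 0.002 -0.612 -0.008] 12.075
```

```bash
python3 - <<'E'
from p import *
f0=np.load("f0.npy"); x=0.8 
for i in range(4):
    z=robot.current_tcp_pos()[2]
    robot.move_linear(list(M+ux*x+[0,0,z+2]),speed=30); robot.sleep(.15);print("free",st(),F(f0))
    f1=np.array(robot.current_contact_force())
    h=robot.move_linear(list(M+ux*x+[0,0,180]),speed=6,f_stop=2.5)
    robot.sleep(.15);f=F(f1);print(x,h,st(),f,np.array(robot.current_ft_torque()).round(3),robot.current_t())
    if abs(f[0])<.25*f[2]: break
    x+=.8*np.sign(f[0])
E
```

```text
free (np.float64(0.43), np.float64(-0.1), np.float64(190.35)) [ 0.39 -1.63  0.16]
0.8 True (np.float64(1.31), np.float64(0.05), np.float64(188.42)) [-0.42  0.41  7.38] [ 0.03  -0.024 -0.049] 13.3583
```

```bash
python3 - <<'E'
from p import *
f0=np.load("f0.npy"); 
f=F(f0);print("start",f,st(),robot.current_t())
zc=188.42; base=M+ux*.8
def press(t,zc):
    for i in range(10):
        f=F(f0)[2]
        if abs(f-t)<.7: break
        zc-=np.clip((t-f)*.02,-.1,.06)
        robot.move_linear(list(base+[0,0,zc]),speed=5); robot.sleep(.1)
    print("target",t,F(f0),zc,robot.current_t()); return zc
zc=press(8,zc)
for k in range(7): robot.sleep(.2);print(F(f0),robot.current_t())
print(st(),np.array(robot.current_ft_torque()).round(3))
E
```

```text
start [-0.03 -1.23  7.54] (np.float64(1.31), np.float64(0.05), np.float64(188.42)) 13.3583
target 8 [-0.03 -1.23  7.54] 188.42 13.3583
[-1.65 -0.67  8.04] 13.5583
[-0.82 -1.35  7.84] 13.7583
[-1.08 -0.18  7.25] 13.9583
[-0.64 -1.06  7.76] 14.1583
[-0.26 -0.56  7.7 ] 14.3583
[-1.7  -0.28  8.32] 14.5583
[-1.45 -0.6   7.15] 14.7583
(np.float64(1.29), np.float64(0.07), np.float64(188.42)) [ 0.073 -0.016 -0.004]
```

The force held at about 7.7 N for 1.4 s, with the leaf centred. The tips are at 144.4 mm: a fit predicts 145±2, a 24 mm pipe 139±2 and a 38 mm pipe 158±2. Releasing now.

```bash
python3 - <<'E'
from p import *
import cv2
robot.move_gripper(.45)
p=np.array(robot.current_tcp_pos())
print(robot.current_gripper_width(),robot.current_contact_force(),robot.current_t())
robot.move_linear(list(p+[0,0,80]),speed=80,f_stop=6)
print(robot.current_tcp_pos(),robot.current_contact_force())
robot.move_ptp([300,-150,350],[np.pi,0,np.pi-.3])
robot.sleep(.5)
a=robot.get_image("scene")["img"];b=robot.get_image("top")["img"];print(robot.current_t())
cv2.imwrite("pics/end.png",np.hstack([cv2.resize(a[170:370,220:550][:, :300],None,fx=1.33,fy=1.33),cv2.resize(b[110:310,80:380],None,fx=1.33,fy=1.33)]))
np.save("end.npy",b)
E
```

```text
0.44935019964048817 [-0.18706342 -1.04226127  0.71259474] 15.425
[506.94693114 201.86099392 266.66514196] [-0.17443962 -0.07278979 -0.33558471]
18.7167
```

View pics/end.png

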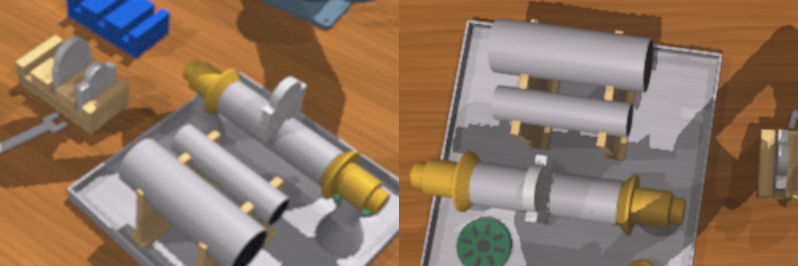

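The picture shows leaf_30 sitting upright and square across the clamped pipe near its middle, at about (285,105) in the left crop and (538,188) in the right. The other two leaves are in the rack, and the wrench and grate look undisturbed.

```bash
python3 -c "
from bench import robot
print(robot.hand_in(),robot.current_t())"
```

```text
the job is handed in; nothing more can be done
the job is handed in; nothing more can be done
```

leaf_30 fits the clamped pipe. It is sitting upright on it near the middle, and leaf_24 and leaf_38 are still standing in their rack slots. I handed the job in at about 19 s of the 72 s allowed.

- **Only one leaf tried:** I set only leaf_30 on the pipe, not all three. The images pointed to it first: the spare pipes looked like 38 and 24 mm, and the clamped one lay in between.
- **Fit check:** With the leaf seated, its tips were at about 144.4 mm. A 30 mm pipe predicts 145 ± 2 mm, a 24 mm pipe 139 ± 2 and a 38 mm pipe 158 ± 2. I did not do a separate rocking test.
- **Centring:** The first touch was about 0.8 mm off centre, with a 2.6 N sideways push. I shifted it, and the second touch seated with almost no sideways force or moment.
- **Press:** It held for about 1.4 s at 7.2–8.3 N, and the highest downward force I read was 8.3 N.
- **After release:** The force on the gripper was near zero once clear. The last picture shows the leaf upright and square on the pipe. The wrench and grate were undisturbed, but the nut is only partly in that picture; nothing was moved near it.

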